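# Count three plates on the meal tally

## Robot

A 6-joint arm with a two-finger parallel gripper is mounted at the origin on the work surface. World frame = base frame: x ahead of the robot, y to its left, z up, the work surface at z = 0. Lengths are in mm, angles in degrees, forces in N, time in s.
With the tool pointing down it reaches from about 325 to 925 mm from the base axis. Payload 3.1 kg.
Tool frame: the origin (TCP) lies at the very end of the fingers, on their centre line; the grasp point (between the pads) lies grasp_offset behind it (grasp_offset is the distance from the TCP to the grasp point, in mm); z points along the fingers, y is the line along which they close (so a half turn about z gives the same grasp; the last joint's range is limited). The gripper opens to 85 mm and grips with 20 to 120 N. Pads are 22 mm wide; open, the fingers measure 114 mm over their backs; the gripper's body (76 mm by 85 mm) begins 54 mm behind the grasp point. The pads swing forward as they close: fully open they stand 13 mm farther back than shut.
Start: joints at [-73.637, 12.427, 92.441, -0, 75.132, -6.429], TCP at [242.141, -576.201, 231.3] pointing down, gripper open.
Joint ranges: [-157.48, 157.48], [-44.54, 120.13], [17.64, 146.25], [-64.5, 244.5], [7.68, 150.69], [-147.95, 147.95]. Speed limits (degrees/s): [159.86, 159.86, 180, 180, 180, 180].

## Interface

Orientations are given as [roll, pitch, yaw] about the fixed x, y, z axes, in that order (R = Rz(yaw) Ry(pitch) Rx(roll)).
In Python, from station import * gives the robot as it stands. Calls block until the motion is done:
- goto(position, orientation): joint-space move of the TCP to a pose.
- move_l(position, attitude=None, speed=150): straight line of the TCP; attitude=None keeps the orientation; speed is the mean speed in mm/s.
- move_j(angles): joint-space move.
- grip(opening, squeeze=None): finger opening in mm; squeeze is the grip in N (None keeps the last); returns when the fingers have stopped.
- wait(seconds).
- solve_ik(position, orientation): joint angles nearest the present ones, or None.
- get_obs(): the state.
- get_image(name): name is "scene" or "top" or "wrist"; returns the picture (400x640x3 uint8, red, green, blue); there is no depth.
- get_calibration(name): a dict with "fx", "fy", "cx", "cy" (pixels), "R" (3x3) and "t" (3): a world point X has camera coordinates R X + t; the wrist camera has in their place "mount" (4x4, takes a point from camera to tool coordinates, whose origin is the TCP and whose axes are the flange's). Camera axes: x right, y down, z forward; pixel columns grow to the right and rows downward; lengths in mm; the calibration is good to about 2 mm. A picture is of the moment at which its call begins: read the wrist's pose just before it. get_calibration takes no time and is no camera call.
A pose or a line that the arm cannot do raises Unreachable and nothing moves.
- sign_off(): hands the job in; it is judged then, once.
Trained networks look in the newest picture that a camera, given by its name, has taken for a name from the list of things; names that differ only in an ending like _2 or _b are one class to them, and where a whole thing is asked for, a point or a joint stands for the part that bears it (a point fixed in the world has none). Each returns a list of dicts, best first, with "score" (0 to 1); they miss things now and then, are a little off and sometimes report something else, mostly with a low value. They report only what shows in the picture. A call takes as long as a camera call. They do not tell look-alikes from the thing itself.
- spot_in(name, camera): "extent" ([centre column, centre row, width, height] in pixels, round what is visible of it).
- regions_of(name, camera): "region" (400x640 bool, what is visible of it) and "extent" ([centre column, centre row, width, height] in pixels, round what is visible of it).
The state is a dict: "t": time; "joint_pos": joint angles; "qvel": joint speeds; "effort": joint torques, N m; "tcp_pos": TCP position; "ee_rot": TCP orientation; "wrist_force": force on the tool from outside, world axes, zero at the start; "moment": the same for the moment, N m; "grip_width": finger opening in mm; "grip_force": force on a finger pad.
Only numpy, scipy, OpenCV 4.12 (cv2) and the standard library are available. Lean on these libraries where they do the work, as an engineer would, in place of code of your own. Each camera call takes 0.05 s, during which the arm holds its last target. There are 200 camera calls.

## Task

Three plates have just gone out, so count them on the meal tally: with a fingertip, gently flick the six-armed wheel anticlockwise (seen from above) by exactly three clicks, one click at a time, letting it come to rest on each click before the next. Only push the arms, do not grip the wheel, and leave the cup, the bottle, the plate and the spatula where they are.

Things in the scene. Friction and masses are not known exactly. Their poses are not given: they have to be found in the camera images.
- tally_base: Meal tally, fixed to the cart top: a grey round foot (92 mm across, narrowing to 68 mm, 36 mm high) carrying the wheel. Origin: underside centre, on the wheel's upright axis; z up. A flat index tongue, 16 mm wide and 11 mm high, runs out along the base's +x to 87 mm from the axis.
- tally_wheel (a joint): Angle (rad) of the wheel, growing anticlockwise seen from above; no limit, does not wrap. It starts at 0 and has click stops at all multiples of 1.047 rad (60 degrees), either way. Pushed less than 30 degrees from a stop (up to about 5 N at an arm's end) it springs back if let go; past that it runs on by itself to the next stop and stays. Push an arm 40 to 70 degrees for one click.
- tally_hub (a point): Point on the upright axis at the top of the bare aluminium wheel, 70 mm above the cart top (a pivot stub stands 6 mm higher). The wheel lies flat: a hub 68 mm across and 22 mm thick with six equal straight arms at 60 degree steps, each 10 mm wide, reaching to 60 mm from the axis, 54 to 70 mm above the cart top, with free space under them down to 12 mm.
- tally_knob (a point): Centre of the top of the small dark round knob (14 mm across, 12 mm high) that stands on one arm of the wheel, 50 mm from the axis, 82 mm above the cart top. It turns with the wheel. At wheel angle 0 the knob's arm lies along the base's +x, so arm k lies at wheel angle + k*1.047 rad from the base's +x.
- cup: Red anodized open cup, 74 mm across, 85 mm high, loose on the cart top beside the tally. Origin: underside centre. To be left alone.
- fuel_bottle: Aluminium fuel bottle with black cap, 68 mm across, 170 mm high, standing loose beside the tally. Origin: underside centre. To be left alone.
- plate: Black plastic plate, 190 mm across, 20 mm high, loose beyond the tally. Origin: underside centre. To be left alone.
- spatula: Green silicone spatula, 260 mm long, lying loose to the far left. To be left alone.
Things that resemble listed ones, but are neither listed nor needed, are in the scene too. Several things have the shape of the tally_base; the one meant has the colours described above.

How it is judged:
By the outcome, as a careful person would: the job done as asked, in the order asked, and still so for the second after the job is handed in, with the robot touching nothing.
It also fails if it takes over 48 s, if anything falls off the work surface, if the arm or the gripper's body presses on something with over 40 N, if the wrist force passes 120 N, or if a joint passes its speed limit or range.

## Working session

There is one attempt and no reset: what is moved stays moved. The work goes in short steps, each a Python script; the robot and the scene stay as the last script left them, time stands still between calls to the robot, and variables do not carry over. Pictures are saved under pics/ and viewed, at most 10 in all, crops included, and the job is handed in when it is done.

```bash
mkdir -p pics; python3 - <<'E'
from station import *
import cv2
for c in("top","scene"):
    im=get_image(c); cv2.imwrite(f"pics/{c}0.png",im[...,::-1])
    k=get_calibration(c); print(c,k)
    for n in("tally_base","tally_wheel","tally_knob","cup","fuel_bottle","plate"):
        print(n,[(round(d["score"],2),[int(v) for v in d["extent"]]) for d in spot_in(n,c)[:4]])
print(get_calibration("wrist"));print(get_obs())
E
```

```text
top {'fx': 440.5043590237694, 'fy': 440.5043590237694, 'cx': 313.073735464312, 'cy': 201.7373821491465, 'R': array([[ 0.01577439, -0.99986788, -0.00392343],
       [-0.98566413, -0.01489084, -0.16806094],
       [ 0.16798031,  0.00651825, -0.9857688 ]]), 't': array([ -11.39643841,  585.94718854, 1037.88046823])}
tally_base [(0.81, [326, 207, 57, 39]), (0.7, [237, 294, 48, 53]), (0.68, [333, 277, 52, 53]), (0.58, [398, 167, 55, 45])]
tally_wheel [(0.97, [253, 206, 48, 51]), (0.89, [340, 281, 44, 52]), (0.88, [238, 294, 43, 51]), (0.65, [404, 165, 48, 46])]
tally_knob [(0.98, [337, 279, 39, 49]), (0.89, [250, 204, 47, 52]), (0.81, [331, 204, 46, 44]), (0.75, [404, 166, 40, 46])]
cup [(0.93, [447, 239, 34, 33]), (0.71, [329, 205, 45, 48])]
fuel_bottle [(0.86, [177, 237, 41, 30])]
plate [(0.76, [306, 121, 71, 66])]
scene {'fx': 429.1777763166084, 'fy': 429.1777763166084, 'cx': 325.4036287470727, 'cy': 206.23245670410932, 'R': array([[ 0.72646901,  0.68707328, -0.01315653],
       [ 0.50698359, -0.54878109, -0.66468561],
       [-0.46390777,  0.47620335, -0.74700733]]), 't': array([-430.4
[... 954 characters left out ...]
  1.00000000e+00]])}
{'t': 0.7, 'joint_pos': array([-7.36379890e+01,  1.24253821e+01,  9.24414400e+01,  8.27099620e-05,
        7.51330823e+01, -6.43113574e+00]), 'qvel': array([ 0.0551681 ,  0.12803628, -0.00060534,  0.056975  ,  0.01599266,
        0.03128348]), 'effort': array([-1.47832608e-03, -3.96749961e+01, -3.04161608e+01, -3.13624869e-04,
        7.15109163e-04, -3.62456476e-06]), 'tcp_pos': array([ 242.12467388, -576.19935296,  231.31879798]), 'ee_rot': array([ 1.79999896e+02, -6.87352748e-05,  2.27931255e+01]), 'wrist_force': array([-0.36681742,  0.48024248,  0.06247972]), 'moment': array([-0.02717195,  0.013075  ,  0.07186384]), 'grip_force': 0.0, 'grip_width': 85.43615452699335}
```

```bash
python3 - <<'E'
import cv2
a=cv2.imread("pics/top0.png")
cv2.imwrite("pics/topc.png",cv2.resize(a[70:340,140:500],(800,600),interpolation=cv2.INTER_CUBIC))
E
```

```text
(no output)
```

View pics/topc.png

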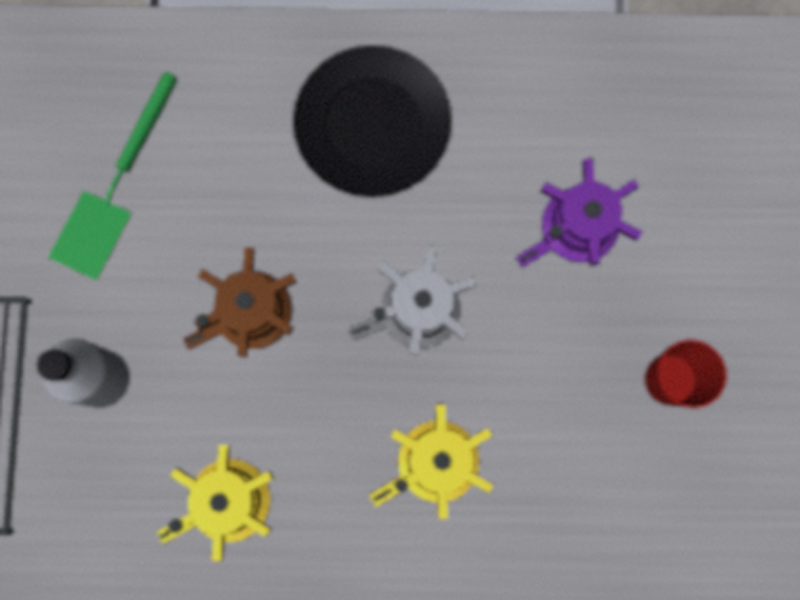

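View pics/scene0.png

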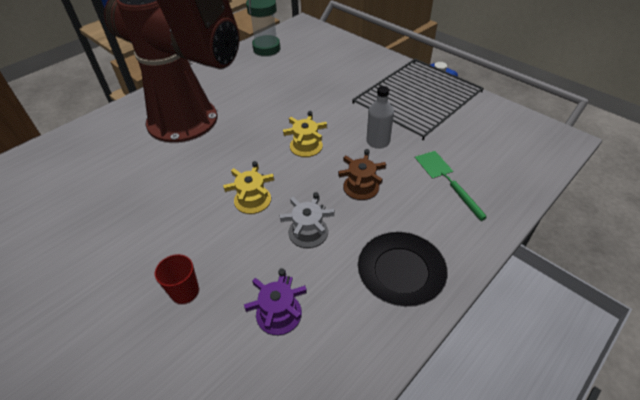

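Five tally shapes: yellow at top-image (240,294) and (338,277), brown (250,205), purple (405,165), and bare grey (330,204). Only the grey one has a grey foot and an aluminium wheel. I'll locate it and confirm it in a close wrist view.

```bash
cat >h.py <<'E'
from station import *
import numpy as np, cv2
from scipy.spatial.transform import Rotation as Ro
def ray(uv,z,c="top"):
    k=get_calibration(c)
    if c=="wrist":
        o=get_obs(); T=np.eye(4); T[:3,:3]=Ro.from_euler("xyz",o["ee_rot"],degrees=True).as_matrix(); T[:3,3]=o["tcp_pos"]
        M=T@k["mount"]; R=M[:3,:3]; C=M[:3,3]
    else: R=k["R"].T; C=-R@k["t"]
    d=R@np.array([(uv[0]-k["cx"])/k["fx"],(uv[1]-k["cy"])/k["fy"],1])
    return C+d*(z-C[2])/d[2]
E
python3 - <<'E'
from h import *
H=ray((330.35,204.1),76); K=ray((310.6,211.3),82); d=K-H
print(H,K,np.hypot(*d[:2]),np.degrees(np.arctan2(d[1],d[0])))
print("bottle cup plate",ray((166,234),170),ray((447,239),85),ray((306,121),10), "yellow",ray((339,277),76),ray((238,296),76))
yaw=0
grip(0)
goto([H[0]-110,H[1],250],[180,0,yaw])
k=get_obs(); im=get_image("wrist"); cv2.imwrite("pics/w1.png",im[...,::-1]); print(k["tcp_pos"],k["ee_rot"],k["t"],k["grip_width"])
for n in("tally_wheel","tally_knob"): print(n,[(round(d["score"],2),[int(v) for v in d["extent"]]) for d in spot_in(n,"wrist")[:4]])
E
```

```text
[576.41296327 -44.16072828  76.        ] [557.30275341   2.97365142  82.        ] 50.86108404881389 112.06965090701071
bottle cup plate [489.79941074 314.43089568 170.        ] [ 495.93908092 -318.71679126   85.        ] [808.91387276  20.01947521  10.        ] yellow [403.90121364 -65.97591287  76.        ] [356.66130483 168.46603218  76.        ]
[466.57019538 -44.79310196 250.06606757] [ 1.79981495e+02 -9.42322480e-03 -4.71179383e-02] 3.5417 0.27907695618885225
tally_wheel [(0.86, [132, 69, 121, 130]), (0.86, [152, 259, 97, 89]), (0.75, [345, 211, 95, 74]), (0.74, [522, 11, 18, 19])]
tally_knob [(0.9, [345, 214, 95, 78]), (0.85, [326, 64, 118, 128]), (0.84, [132, 68, 119, 128]), (0.74, [523, 11, 20, 20])]
```

View pics/w1.png

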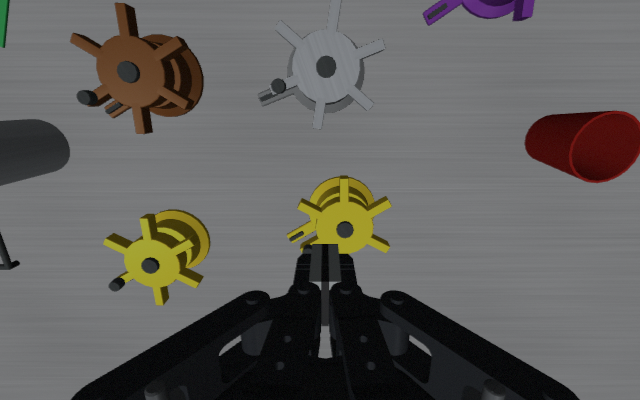

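The grey wheel is at (326,67) with its knob at (278,86) in the wrist view. I'll refine the pose and view an enlarged crop.

```bash
python3 - <<'E'
from h import *
H=ray((326,67),76,"wrist"); K=ray((278,86),82,"wrist"); d=K-H
print(H,K,np.hypot(*d[:2]),np.degrees(np.arctan2(d[1],d[0])))
H2=ray((326,67),70,"wrist")
a=cv2.imread("pics/w1.png")[0:150,226:426]; cv2.imwrite("pics/w1c.png",cv2.resize(a,(800,600),interpolation=cv2.INTER_CUBIC))
E
```

```text
[577.54861754 -45.12758006  76.        ] [560.19704823   1.26468229  82.        ] 49.530989927170744 110.50673203735101
```

View pics/w1c.png

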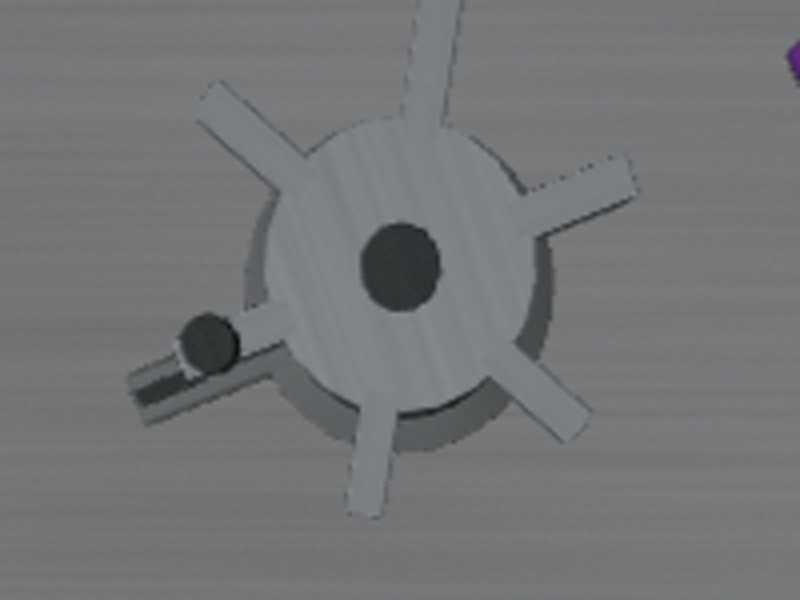

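```bash
cat >>h.py <<'E'
HUB=np.array([577,-44.7])
def P(th,r,z): a=np.radians(th); return [HUB[0]+r*np.cos(a),HUB[1]+r*np.sin(a),z]
def A(th): return [180,0,(th+90)%360-(360 if (th+90)%360>180 else 0)]
def click():
    move_l(P(261,57,100),A(261),150)
    move_l(P(261,57,55),None,100)
    f0=get_obs()["wrist_force"]
    move_l(P(319,57,55),A(319),50)
    o=get_obs(); print(o["tcp_pos"],o["ee_rot"],o["wrist_force"]-f0)
    wait(1.2)
    move_l(P(319,57,100),None,100)
    print(get_obs()["wrist_force"],get_obs()["t"])
def look(n):
    a=get_image("top"); b=get_image("wrist")
    a=cv2.resize(a[150:260,260:400],(560,440),interpolation=cv2.INTER_CUBIC)
    cv2.imwrite(f"pics/{n}.png",cv2.vconcat([a,np.zeros((0,560,3),np.uint8)])[...,::-1]); cv2.imwrite(f"pics/{n}w.png",b[...,::-1])
E
python3 - <<'E'
from h import *
goto(P(261,57,110),A(261))
click()
move_l(P(290,160,140),A(290),200)
look("c1"); print(get_obs()["t"])
E
```

```text
[620.13250143 -82.14119927  55.3516457 ] [ 1.79976734e+02 -1.14526379e-02  4.89704955e+01] [-0.03076469  1.12638229  0.48620077]
[-0.26988862 -0.52389428  0.4427414 ] 8.3583
9.2083
```

View pics/c1.png

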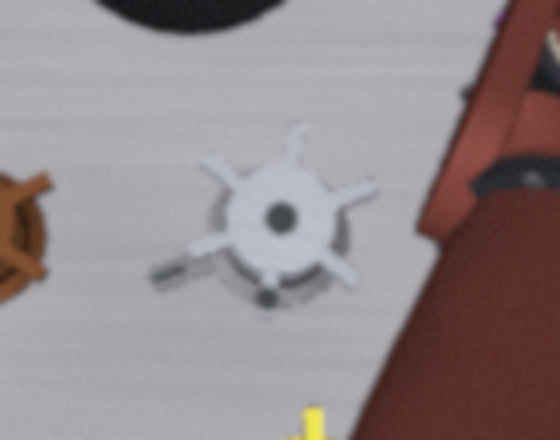

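The knob is now at crop (267,298), so it moved from arm direction 111° to 171°. That is exactly one click, and the tongue shows with an arm over it.

```bash
python3 - <<'E'
from h import *
goto(P(261,57,110),A(261))
click()
move_l(P(290,160,140),A(290),200)
look("c2"); print(get_obs()["t"])
E
```

```text
[620.14551488 -82.14916969  55.38300433] [ 1.79972620e+02 -1.13247834e-02  4.89707435e+01] [-0.631081    0.59415951  0.6906486 ]
[-0.11474304  0.02520223  0.01935749] 13.7583
14.6083
```

View pics/c2.png

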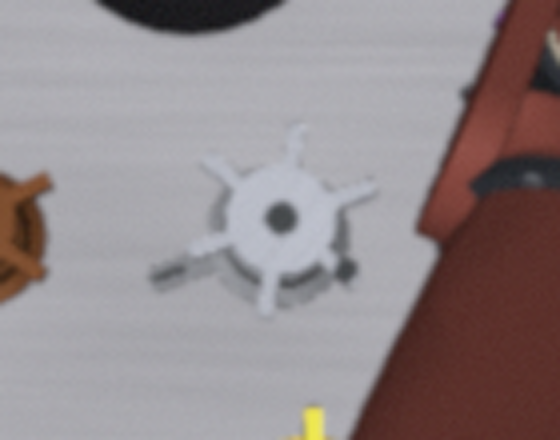

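The knob is at crop (345,270), direction 231°, so two clicks are done. Now the third.

```bash
python3 - <<'E'
from h import *
goto(P(261,57,110),A(261))
click()
move_l(P(290,160,140),A(290),200)
look("c3"); print(get_obs()["t"])
E
```

```text
[620.13549853 -82.14928653  55.39150797] [ 1.79972126e+02 -1.07424617e-02  4.89723242e+01] [-0.2016682   0.63197233 -0.78226702]
[ 0.35774811 -0.26367614 -1.20906214] 19.1583
20.0083
```

View pics/c3.png

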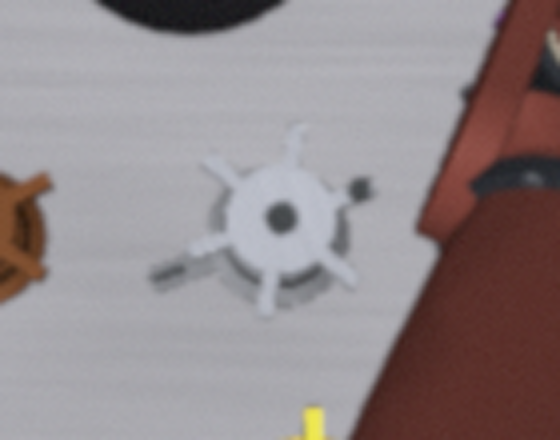

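The knob is at crop (360,189), direction 291°, opposite the tongue. That makes exactly three clicks, and the arm is clear.

```bash
python3 -c "
from station import *
print(sign_off())"
```

```text
the job is handed in; nothing more can be done
None
```

I flicked the grey tally wheel anticlockwise by exactly three clicks, checked it at rest on each click, moved the arm clear, and handed the job in at about 20 s.

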